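Clamp a power brick in the hold-down fixture

ROBOT

A 6-joint arm with a two-finger parallel gripper is mounted at the origin on a cart in front of the work surface, level with it; the furniture and walls round the work are solid. World frame = base frame: x ahead of the robot, y to its left, z up, the work surface at z = 0. Lengths are in m, angles in rad, forces in N, time in s.
With the tool pointing down it reaches from about 0.375 to 0.9 m from the base axis. Payload 3.1 kg.
Tool frame: the origin (TCP) lies at the very end of the fingers, on their centre line; the grasp point (between the pads) lies 19 mm behind it (robot.grip_depth is the distance from the TCP to the grasp point, in m); z points along the fingers, y is the direction in which the jaws open and shut (so a half turn about z gives the same grasp; the last joint's range is limited). The gripper opens to 87 mm and grips with 3 to 60 N. Pads are 19 mm wide; open, the fingers measure 117 mm over their backs; the gripper's body (75 mm by 190 mm) begins 51 mm behind the grasp point.
Start: joints at [-1.478, 0.527, 1.433, -0, 1.181, -0.178], TCP at [0.168, -0.602, 0.187] pointing down, gripper open.
Joint ranges: [-3.08, 3.08], [-0.75, 2.2], [0.22, 2.44], [-1.43, 4.57], [0, 2.65], [-2.85, 2.85]. Speed limits (rad/s): [2.79, 2.79, 3.14, 3.14, 3.14, 3.14].

INTERFACE

Orientations are given as a unit quaternion [x, y, z, w].
In Python, from rig import robot gives the robot as it stands.
- The arm moves only by the tool drive_tool, never from a script. Its argument "series" is a list of rows, each a list of 7 numbers: the shift along the tool's x, y, z in m, then the turn, a rotation vector about the tool's x, y, z in degrees, then the opening, from 0 (shut) to 1 (fully open). A call has 1 to 5 rows; each row shifts and turns the commanded pose from where the row before left it, along the tool's axes as they then stand; what a row does not reach is not made up. A row lasts 1/8 s, in which the tool goes at most 62.5 mm and 10.7 degrees, less where a joint would pass 70% of its speed; a pose out of reach is approached as far as the arm can. A call is refused whole if a number of a shift passes 0.0625 or a number of a turn 10.7, either way. A call with a gripper value outside its range is refused whole. The fingers move at their own pace and stop on an object; "squeeze" is the grip in N (left out, the last holds). Time passes only in rows, so rows that do not move let the fingers close. It gives the time, the measured TCP pose, the force and the opening at its end, in the units of the state.
- robot.get_obs(): the state, without advancing time (a new reading comes with each control period).
- robot.camera(name): name is "scene" or "side" or "wrist"; returns (picture, depth): 400x640x3 uint8, blue, green, red; 400x640 float32, m along the optical axis (not along the pixel's ray), 0 where there is no reading.
- robot.camera_model(name): a dict with "fx", "fy", "cx", "cy" (pixels), "R" (3x3) and "t" (3): a world point X has camera coordinates R X + t. Camera axes: x right, y down, z forward; pixel columns grow to the right and rows downward; lengths in m; the calibration is good to about 2 mm. The wrist camera is an equidistant fisheye: a pixel r from the principal point sees the ray r / f radians off the axis. A picture is of the moment at which its call begins: read the wrist's pose just before it. camera_model takes no time and is no camera call; for the wrist camera it gives the pose at the moment of the call.
- robot.hand_in(): hands the job in, once; it reports no verdict.
The state is a dict: "time": time; "q": joint angles; "joint_velocities": joint speeds; "joint_torque": joint torques, N m; "position": TCP position; "tool_rot": TCP orientation; "ft_force": force on the tool from outside, world axes, zero at the start; "moment": the same for the moment, N m; "grip_width": finger opening in m.
Only numpy, scipy, OpenCV 4.12 (cv2) and the standard library are available. Lean on these libraries where they do the work, as an engineer would, in place of code of your own. Each camera call takes 0.05 s, during which the arm holds its last target. There are 200 camera calls.

TASK

Get the power brick ready for its case check: lay it gently in the nest of the hold-down fixture, press the fixture's sprung arm down until the catch hooks over its pin and holds it down, then turn the arm's black knob clockwise until its slip clutch clicks over, so that the rubber foot holds the brick at the set force. Leave the other things on the bench where they are.

Things in the scene. Friction and masses are not known exactly. Their poses are not given: they have to be found in the camera images.
- brick_centre (a point): Centre of the black power brick, a loose plain box 52 x 118 x 32 mm (x, y, z of its own frame; y is its long axis), 0.2 to 0.45 kg, lying flat on the bench right of the fixture. It fits the nest either end first. Grip it across its 52 mm width.
- nest (a point): Seat centre of the fixture's nest, 16 mm above the bench. x runs along the fixture from its front end towards the arm's hinge, z up. The brick lies with its long axis along x. White guides leave about 2.5 mm play on each of its four sides, have sloped lead-ins and end 22 mm above the seat. Side guides stand at x = -56 to -36 and 16 to 36 mm only; between them the fingers have room.
- clamp_hinge (a point): Middle of the arm's hinge pin, 105 mm behind the nest's centre (along the nest's +x) and 50 mm above the seat; the hinge runs along the fixture's y. The cheeks round it reach 59 mm above the seat.
- clamp (a joint): Angle of the sprung steel arm, rad: 1.22 fully raised (its return spring holds it there at the start), 0 level. Pushed below about -0.015 (it stops at -0.03), the catch snaps over its pin; let go, it then stays at 0 to 0.01, else it springs up. The push at the pad, square to the arm, grows from about 3 N to 8 N.
- press_pad (a point): Centre of the top of the ribbed red thumb plate (28 x 34 mm) at the arm's free end, 96 mm from the hinge axis and 8.5 mm above the arm's middle plane (which passes through the hinge axis); moves with the arm. With the arm level it is 9 mm behind the nest's centre (+x) and 58 mm above the seat. The knob begins 22 mm from it towards the hinge.
- knob_grip (a point): Middle, on the axis, of the black ribbed knob on the arm (37 mm across, 26 mm tall), 55 mm from the hinge axis and 38 mm above the arm's middle plane. With the arm level: axis vertical, 50 mm behind the nest's centre (+x), knob 75 to 101 mm above the seat; fingertips 70 mm above the seat clear arm and catch. Clockwise from above drives the foot down.
- spindle (a joint): Turn of the clamping screw, rad, growing clockwise from above; 0 to 0.6 at the start. The foot goes down 2 mm per rad and meets the seated brick at 1.6 to 1.9 rad when the arm is caught.
- knob (a joint): Slip of the knob on the screw, rad, clockwise from above; 0 at the start. The knob carries the screw with it (about 0.06 Nm) until the foot presses the brick; then its clutch slips at 0.1 Nm and this value grows as the knob is turned on. Turning on does no harm and adds no force; the screw does not run back.
- foot: Rubber foot under the arm on the screw, 22 mm disc; origin at the centre of its lower face.
- brick: The power brick itself; origin at the centre of its underside.
- adapter: Bystander: loose black plug adapter, 48 x 58 x 40 mm; origin under its centre. Leave it.
- tape: Bystander: loose roll of amber tape lying flat, diameter 60 mm, 18 mm tall; origin under its centre. Leave it.
- marker: Bystander: loose black and white marker, 138 mm long, 17 mm thick; origin under its middle. Leave it.
- driver_red: Bystander: loose red screwdriver, 172 mm; origin under its middle. Leave it.
- driver_green: Bystander: loose green screwdriver, 152 mm; origin under its middle. Leave it.
- labels: Bystander: loose white label roll, diameter 68 mm, 42 mm tall; origin under its centre. Leave it.
- fixture: Hold-down fixture, fixed to the bench; origin under the nest's centre, axes as the nest's. Grey base plate 8 mm thick, x = -75 to 127 mm, y = -48 to 48 mm; the seat is 8 mm above the plate. Putting the brick in with the grip at its middle, or up to 15 mm nearer the front end, keeps the gripper clear of the raised arm.
- catch_hook (a point): Top of the dark steel sprung catch (yellow release tab behind it), left of the arm: x = 44 to 90 mm and y = 29 to 48 mm in the nest's frame, top 66 mm above the seat. Its sloped nose is pushed back by the arm's pin on the way down and snaps over it. Pushing its tab lets the arm go.

How it is judged:
On the way, in this order (a step that is already met when the one before it is completed fails the run):
1. the brick lies flat in the nest (x of brick_centre in the frame of nest between -0.005 and 0.005 m and y of brick_centre in the frame of nest between -0.005 and 0.005 m and z of brick_centre in the frame of nest between 0.012 and 0.02 m and angle between brick_centre's own z axis and vertical below 0.06 rad and angle between the y axis of brick_centre and the x axis of nest, either way round below 0.09 rad), for 0.2 s.
2. the arm is down at the catch (all of step 1 and value of joint clamp below 0.03 rad), for 0.3 s.
3. the clutch has slipped with the foot pressing the brick (value of joint clamp below 0.03 rad and value of joint knob above 0.25 rad and contact force between foot and brick above 5 N), for 0.2 s.
At the end, for the whole second after the job is handed in: Brick flat in the nest (centre within 5 mm each way, tilt under 0.06 rad, long axis within 0.09 rad); catch holds the arm level (joint clamp under 0.03 rad); clutch slipped over 0.25 rad clockwise; foot presses the brick with over 5 N; all at rest (all of step 1 and all of step 3 and velocity of joint clamp between -0.05 and 0.05 rad/s and linear speed of brick below 0.02 m/s); the robot touches nothing.
It fails at once if a bystander is moved by more than 30 mm (distance of any of adapter, tape, marker, driver_red, driver_green, labels from where it was at the start of the episode above 0.03 m).
It fails at once if the brick falls freely, faster than 0.6 m/s (linear speed of brick above 0.6 m/s and contact force between the fingers and brick below 0.1 N).
It also fails if it takes over 67 s, if anything falls off the work surface, if the arm or the gripper's body presses on something with over 40 N, if the wrist force passes 120 N, or if a joint passes its speed limit or range.

## Working session

There is one attempt and no reset: what is moved stays moved. The work goes in short steps, Python scripts to look and compute and a tool call to move; the robot and the scene stay as the last step left them, time stands still between calls to the robot, and variables do not carry over. Pictures are saved under pics/ and viewed, about 8 in all and at most 12, crops included, and the job is handed in when it is done.

Besides the shell and the picture viewer there is one more tool, called after "Request:" as name([rows], argument=value, ...), one row to a line, values as JSON. drive_tool: Moves the arm, as the interface text tells. Its arguments: {"type":"object","properties":{"series":{"type":"array"},"squeeze":{"type":"number"}},"required":["series"]}

```bash
ls; mkdir -p pics
python3 - <<'E'
from rig import robot
import cv2,numpy as np
o=robot.get_obs(); print(o['time'],o['position'],o['tool_rot'],o['grip_width'])
for n in ['scene','side']:
    p,d=robot.camera(n); cv2.imwrite(f'pics/{n}0.png',p); np.save(f'pics/{n}0.npy',d)
    m=robot.camera_model(n); print(n,{k:np.round(v,4).tolist() for k,v in m.items()})
E
```

```text
pics
0.0 [ 0.16771872 -0.60123471  0.18648041] [ 9.90779109e-01  1.35482886e-01  2.75377404e-05 -1.06956720e-03] 0.08713347143364762
scene {'fx': 410.0659, 'fy': 410.0659, 'cx': 317.1409, 'cy': 203.01, 'R': [[-0.7774, -0.6289, -0.0051], [-0.3067, 0.3862, -0.87], [0.5491, -0.6748, -0.4931]], 't': [0.4039, 0.2404, 0.6502]}
side {'fx': 382.8763, 'fy': 382.8763, 'cx': 321.3359, 'cy': 194.7265, 'R': [[-0.9823, -0.1873, -0.0034], [-0.0815, 0.4437, -0.8925], [0.1687, -0.8764, -0.4511]], 't': [0.52, 0.1321, 0.9828]}
```

View pics/scene0.png

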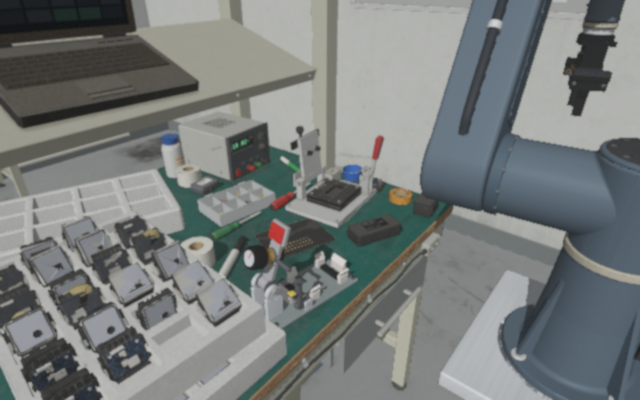

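View pics/side0.png

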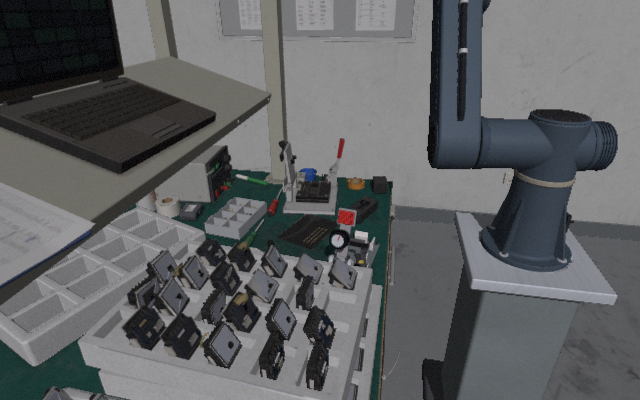

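The scene view shows the clamp fixture (red pad at 280,233, knob at 257,258, white guides at 325-340,265) and the brick at about (375,230). I'll enlarge that area and read the depth there.

```bash
cat > h.py <<'E'
import numpy as np,cv2
def pts(d,m):
    v,u=np.mgrid[0:d.shape[0],0:d.shape[1]]
    c=np.stack([(u-m['cx'])/m['fx']*d,(v-m['cy'])/m['fy']*d,d],-1)
    return (c-np.array(m['t']))@np.array(m['R'])
E
python3 - <<'E'
from rig import robot
import cv2,numpy as np
from h import *
p=cv2.imread('pics/scene0.png');d=np.load('pics/scene0.npy');X=pts(d,robot.camera_model('scene'))
np.set_printoptions(precision=3,suppress=True)
c=cv2.resize(p[185:335,230:450],None,fx=3.5,fy=3.5,interpolation=cv2.INTER_CUBIC);cv2.imwrite('pics/crop.png',c)
for n,(u,v) in dict(brick=(375,229),pad=(280,233),knob=(257,258),g1=(325,262),g2=(340,268),bench=(330,243),plate=(320,290)).items(): print(n,X[v,u])
# brick top: points z in 0.026..0.038 around (375,230)
Z=X[...,2];w=np.zeros(Z.shape,bool);w[205:250,335:415]=1
s=w&(abs(Z-.032)<.006)&(d>0)&(p.max(2)<90)
n,l,st,ce=cv2.connectedComponentsWithStats(s.astype(np.uint8));k=l[229,375] or 1+st[1:,4].argmax();q=X[l==k]
print('brick',len(q),np.median(q[:,2]),cv2.minAreaRect((q[:,:2]*1000).astype(np.float32)))
# red pad
h=cv2.cvtColor(p,cv2.COLOR_BGR2HSV);r=((h[...,0]<10)|(h[...,0]>170))&(h[...,1]>130)&(h[...,2]>80)
w[:]=0;w[215:250,262:295]=1;q=X[r&w&(d>0)];print('pad',len(q),q.mean(0),q.min(0),q.max(0))
# base plate
w[:]=0;w[240:335,250:370]=1;q=X[w&(abs(Z-.008)<.003)&(p.max(2)>90)&(h[...,1]<50)];print('plate',len(q),cv2.minAreaRect((q[:,:2]*1000).astype(np.float32)),q[:,2].mean())
E
```

```text
brick [ 0.414 -0.074  0.031]
pad [0.425 0.211 0.164]
knob [0.43  0.259 0.141]
g1 [0.445 0.066 0.009]
g2 [0.403 0.072 0.018]
bench [ 0.486 -0.005 -0.   ]
plate [0.401 0.138 0.008]
brick 681 0.03070800245154151 ((424.4840393066406, -88.64608764648438), (118.2336654663086, 53.008243560791016), 66.64985656738281)
pad 218 [0.445 0.201 0.152] [ 0.419  0.018 -0.003] [0.649 0.217 0.171]
plate 1476 ((488.06439208984375, 144.7522735595703), (196.24835205078125, 221.91531372070312), 80.45664978027344) 0.007395603707975377
```

View pics/crop.png

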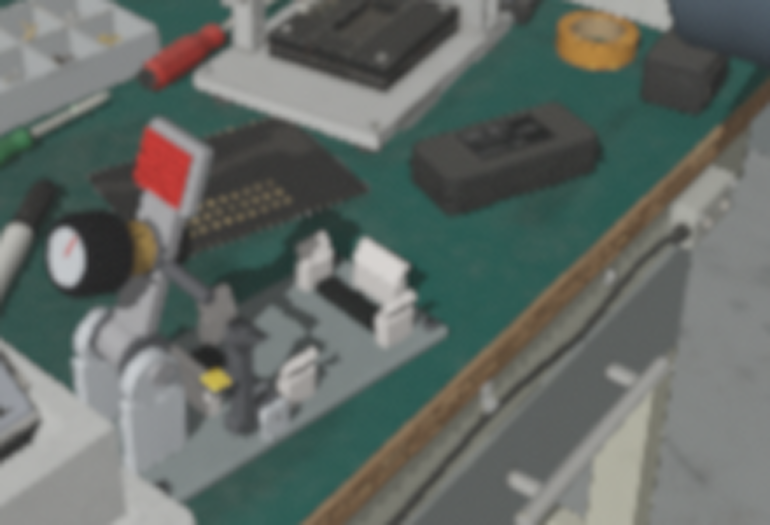

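The crop shows the brick right of centre, the fixture with its front end towards the right (nest guides at 300-410, 240-400), the raised arm with red pad and knob on the left, and the catch on the robot's side. The brick measures 118 x 53 mm at height 0.031, which is plausible. Next I move above it and take a wrist picture for a closer look.

Request:
drive_tool([
  [0.038,-0.042,-0.006,0,0,0,1],
  [0.038,-0.042,-0.006,0,0,0,1],
  [0.038,-0.042,-0.006,0,0,0,1],
  [0.038,-0.042,-0.006,0,0,0,1],
  [0.038,-0.042,-0.006,0,0,0,1],
])

```text
time: 0.72
position: [0.2949, -0.3468, 0.2174]
tool_rot: [0.991, 0.135, 0.0, -0.0]
ft_force: [0.2, 0.3, 0.2]
grip_width: 0.087
```

Request:
drive_tool([
  [0.038,-0.042,-0.006,0,0,0,1],
  [0.038,-0.042,-0.006,0,0,0,1],
  [0.038,-0.042,-0.006,0,0,0,1],
  [0.038,-0.042,-0.006,0,0,0,1],
  [0.038,-0.042,-0.006,0,0,0,1],
])

```text
time: 1.35
position: [0.4215, -0.0937, 0.2476]
tool_rot: [0.991, 0.135, 0.0, 0.0]
ft_force: [1.1, -0.5, -0.2]
grip_width: 0.087
```

Request:
drive_tool([
  [0,0,0,0,0,-10.2,1],
  [0,0,0,0,0,-10.2,1],
  [0,0,0,0,0,-10.2,1],
  [0,0,0,0,0,-10.2,1],
  [0,0,0,0,0,-10.2,1],
])

```text
time: 1.98
position: [0.4208, -0.0952, 0.2471]
tool_rot: [0.834, 0.551, -0.0, -0.0]
ft_force: [-0.8, -0.1, 0.1]
grip_width: 0.0872
```

Request:
drive_tool([
  [0,0,0,0,0,0,1],
  [0,0,0,0,0,0,1],
])

```text
time: 2.22
position: [0.421, -0.0954, 0.2473]
tool_rot: [0.837, 0.548, -0.0, -0.0]
ft_force: [0.2, -0.1, 0.7]
grip_width: 0.0874
```

Run:
```python
from rig import robot
import cv2,numpy as np
np.set_printoptions(precision=4,suppress=True)
o=robot.get_obs(); print(o['time'],o['position'],o['tool_rot'],o['q'],o['ft_force'])
m=robot.camera_model('wrist');p,d=robot.camera('wrist');print(m)
np.save('pics/w1.npy',d);np.save('pics/w1m.npy',m,allow_pickle=True);cv2.imwrite('pics/w1.png',p)
```

```text
2.225 [ 0.421  -0.0954  0.2473] [ 0.8366  0.5478 -0.0001 -0.0002] [-0.4829  0.1824  1.8105  0.      1.149  -0.0714] [ 0.1918 -0.0615  0.6708]
{'fx': 309.70691628693146, 'fy': 309.70691628693146, 'cx': 318.57655990724965, 'cy': 196.9667644124637, 'R': array([[ 0.9167, -0.3996, -0.001 ],
       [-0.3847, -0.8832,  0.2681],
       [-0.108 , -0.2454, -0.9634]]), 't': array([-0.4238,  0.0296,  0.4694])}
```

View pics/w1.png

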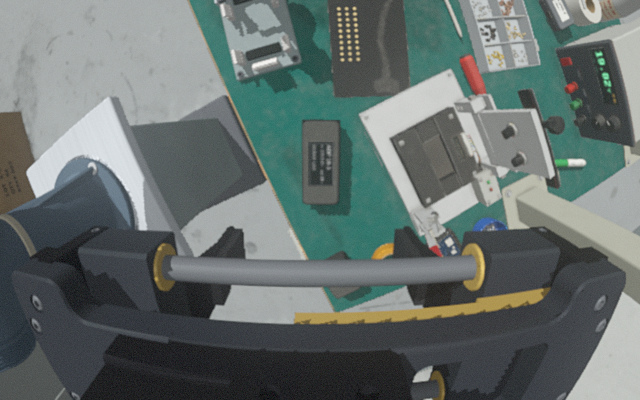

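The wrist view shows the brick at (320,162) and the fixture's front end (guides at 250-300, 30-75) at top left. I'll measure both by casting rays and cross-check with depth.

```bash
cat >> h.py <<'E'
def rays(m,u,v):
    x=np.asarray(u)-m['cx'];y=np.asarray(v)-m['cy'];r=np.hypot(x,y)+1e-9;th=r/m['fx']
    return np.stack([np.sin(th)*x/r,np.sin(th)*y/r,np.cos(th)],-1)
def wpts(d,m):
    v,u=np.mgrid[0:d.shape[0],0:d.shape[1]];c=rays(m,u,v);c=c/c[...,2:]*d[...,None]
    return (c-np.array(m['t']))@np.array(m['R'])
def onplane(m,u,v,z):
    R=np.array(m['R']);w=rays(m,u,v)@R;C=-R.T@np.array(m['t']);return C+w*((z-C[2])/w[...,2])[...,None]
E
python3 - <<'E'
from rig import robot
from h import *
np.set_printoptions(precision=3,suppress=True)
p=cv2.imread('pics/w1.png');d=np.load('pics/w1.npy');m=np.load('pics/w1m.npy',allow_pickle=True).item()
X=wpts(d,m);v,u=np.mgrid[0:400,0:640];hsv=cv2.cvtColor(p,cv2.COLOR_BGR2HSV)
s=(abs(X[...,2]-.032)<.006)&(abs(u-320)<35)&(abs(v-162)<60)&(d>0)
P=onplane(m,u[s].astype(float),v[s].astype(float),.032)
print('brick',s.sum(),np.median(X[s][:,2]),cv2.minAreaRect((P[:,:2]*1000).astype(np.float32)), cv2.minAreaRect((X[s][:,:2]*1000).astype(np.float32)))
# fixture: scene + wrist depth
def rep(n,X,ok):
    Z=X[...,2];a=ok&(X[...,0]>.3)&(X[...,0]<.56)&(X[...,1]>0)&(X[...,1]<.36)
    s=a&(abs(Z-.008)<.003);q=X[s]
    for nm,s in (('plate',a&(abs(Z-.0075)<.003)),('guides',a&(Z>.03)&(Z<.0395)),('high',a&(Z>.06)&(Z<.09))):
        k,l,st,ce=cv2.connectedComponentsWithStats(s.astype(np.uint8))
        for i in range(1,k):
            if st[i,4]>25:
                q=X[l==i];print(n,nm,st[i,4],ce[i].round(),q.mean(0),[np.round(t,1) for t in cv2.minAreaRect((q[:,:2]*1000).astype(np.float32))])
rep('w',X,d>0)
ds=np.load('pics/scene0.npy');rep('s',pts(ds,robot.camera_model('scene')),ds>0)
c=cv2.resize(p[0:110,180:345],None,fx=4.8,fy=4.8,interpolation=cv2.INTER_CUBIC);cv2.imwrite('pics/w1c.png',c)
E
```

```text
brick 3203 0.03107425275799755 ((426.18756103515625, -90.50951385498047), (115.67947387695312, 51.239253997802734), 66.07083129882812) ((426.04974365234375, -90.97398376464844), (116.46029663085938, 51.88117218017578), 66.0433349609375)
w plate 3703 [260.  33.] [0.421 0.114 0.007] [array([420.8, 118.2]), array([127.8,  96.5]), np.float64(80.2)]
w plate 2208 [349.  43.] [0.53  0.047 0.01 ] [array([538.3,  49.5]), array([125.6,  70.8]), np.float64(71.3)]
w guides 80 [224.  10.] [0.393 0.16  0.034] [array([392.5, 160.9]), array([21. ,  8.1]), np.float64(81.5)]
w guides 74 [286.  42.] [0.45  0.078 0.034] [array([449.7,  77.8]), array([18.4,  7.8]), np.float64(78.9)]
w guides 85 [235.  57.] [0.381 0.09  0.034] [array([380.6,  89.6]), array([19.7,  8.5]), np.float64(81.8)]
w guides 123 [264.  64.] [0.411 0.062 0.035] [array([411.2,  62.3]), array([ 8.6, 33.4]), np.float64(80.4)]
s plate 573 [303. 243.] [0.524 0.042 0.009] [array([533.4,  42.7]), array([110.1,  70.4]), np.float64(72.1)]
s plate 63 [331. 265.] [0.431 0.065 0.008] [array([428.4,  66.8]), array([14.5, 49.8]), np.float64(64.2)]
[... 1117 characters left out ...]
rray([458.3, 240.3]), array([22.5,  6.5]), np.float64(65.3)]
s guides 30 [299. 300.] [0.393 0.205 0.035] [array([393.7, 205.6]), array([10.7,  7.2]), np.float64(33.7)]
s guides 74 [274. 306.] [0.418 0.243 0.035] [array([417.6, 241.8]), array([33.3,  7.3]), np.float64(69.9)]
s guides 159 [267. 357.] [0.351 0.325 0.035] [array([351. , 323.6]), array([72.6,  3. ]), np.float64(89.2)]
s high 476 [267. 284.] [0.435 0.239 0.073] [array([439.7, 235.9]), array([31.2, 55.1]), np.float64(81.1)]
s high 119 [299. 282.] [0.394 0.203 0.073] [array([395. , 199.2]), array([18.1, 13.3]), np.float64(73.8)]
s high 473 [250. 334.] [0.372 0.334 0.075] [array([372.3, 333.2]), array([53.6,  3.5]), np.float64(86.3)]
```

View pics/w1c.png

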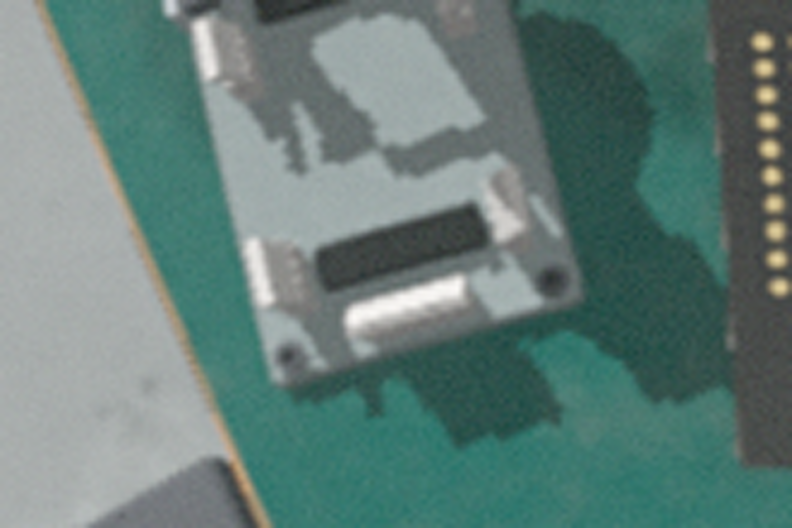

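The nest is at about (0.4225, 0.1285) with a yaw of 80.3°; guides and plate agree within 2 mm. The brick is at (0.426, -0.0907) with a yaw of 66°. I'll grip it 10 mm towards the end that will be at the front.

Request:
drive_tool([
  [-0.002,0.0015,0.055,0,0,0.4,1],
  [-0.002,0.001,0.055,0,0,0,1],
  [0,0,0.055,0,0,0,1],
  [0,0,0.035,0,0,0,1],
  [0,0,0.02,0,0,0,1],
])

```text
time: 2.9
position: [0.4211, -0.0998, 0.0256]
tool_rot: [0.838, 0.545, -0.001, -0.001]
ft_force: [-0.4, 0.8, -0.1]
grip_width: 0.0869
```

Request:
drive_tool([
  [0,0,0.01,0,0,0,1],
  [0,0,0.009,0,0,0,1],
  [0,0,0,0,0,0,1],
  [0,0,0,0,0,0,1],
])

```text
time: 3.4
position: [0.4222, -0.1003, 0.009]
tool_rot: [0.838, 0.546, 0.0, 0.001]
ft_force: [0.2, 0.4, 0.8]
grip_width: 0.0871
```

Request:
drive_tool([
  [0,0,0,0,0,0,0.3],
  [0,0,0,0,0,0,0.3],
  [0,0,0,0,0,0,0.3],
  [0,0,0,0,0,0,0.3],
  [0,0,0,0,0,0,0.3],
], squeeze=25)

```text
time: 4.03
position: [0.4218, -0.1001, 0.0084]
tool_rot: [0.838, 0.546, -0.0, -0.0]
ft_force: [-0.1, -0.8, 0.3]
grip_width: 0.0453
```

Request:
drive_tool([
  [0,0,0,0,0,0,0.3],
  [0,0,0,0,0,0,0.3],
])

```text
time: 4.28
position: [0.4218, -0.1001, 0.0084]
tool_rot: [0.838, 0.546, -0.0, -0.0]
ft_force: [-0.7, 0.2, 1.0]
grip_width: 0.0289
```

Run:
```python
from rig import robot
from h import *
p,d=robot.camera('wrist');cv2.imwrite('pics/w2.png',p)
o=robot.get_obs();print(o['grip_width'],o['ft_force'])
```

```text
0.02760025180754399 [ 0.08473718 -0.15494116  0.90995594]
```

View pics/w2.png

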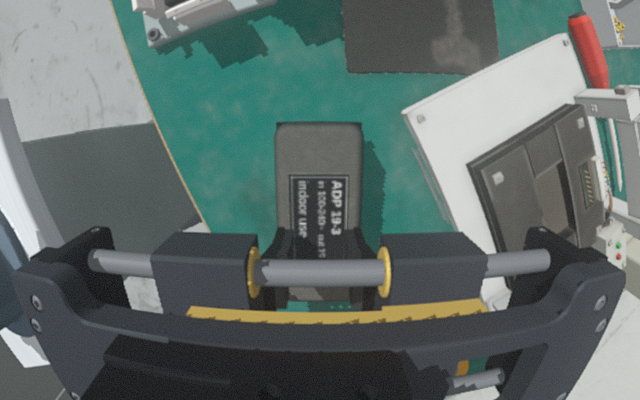

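The opening runs on to 28 mm with no force, so the grasp missed: the view shows the brick at (320,215) with green bench behind its near end at (330,308), between the fingers. I'll re-measure it.

Run:
```python
from rig import robot
from h import *
np.set_printoptions(precision=3,suppress=True)
m=robot.camera_model('wrist');o=robot.get_obs();p,d=robot.camera('wrist');X=wpts(d,m)
print(o['grip_width'],o['position'],-np.array(m['R']).T@m['t'])
for u,v in [(320,130),(320,160),(300,200),(320,200),(320,240),(320,290),(330,308),(240,200),(285,240)]:print(u,v,p[v,u],X[v,u],onplane(m,np.array([u*1.]),np.array([v*1.]),.032)[0])
s,ds=robot.camera('scene');S=pts(ds,robot.camera_model('scene'));np.save('pics/s2.npy',ds);cv2.imwrite('pics/s2.png',s)
c=cv2.resize(s[185:335,230:450],None,fx=3.5,fy=3.5,interpolation=cv2.INTER_CUBIC);cv2.imwrite('pics/s2c.png',c)
```

```text
0.02760025180754399 [ 0.422 -0.1    0.008] [ 0.452 -0.033  0.205]
320 130 [107 111 108] [ 0.448 -0.042  0.03 ] [ 0.448 -0.042  0.032]
320 160 [101 105 103] [ 0.442 -0.057  0.031] [ 0.442 -0.057  0.032]
300 200 [133 134 133] [ 0.421 -0.074  0.031] [ 0.422 -0.074  0.032]
320 200 [126 126 123] [ 0.432 -0.079  0.032] [ 0.432 -0.079  0.032]
320 240 [121 120 120] [ 0.422 -0.102  0.032] [ 0.422 -0.102  0.032]
320 290 [62 68 70] [ 0.407 -0.136  0.03 ] [ 0.408 -0.135  0.032]
330 308 [74 80 47] [ 0.399 -0.174 -0.002] [ 0.408 -0.151  0.032]
240 200 [107 115  58] [ 0.377 -0.065 -0.001] [ 0.389 -0.06   0.032]
285 240 [55 54 51] [ 0.41  -0.084  0.058] [ 0.402 -0.093  0.032]
```

View pics/s2c.png

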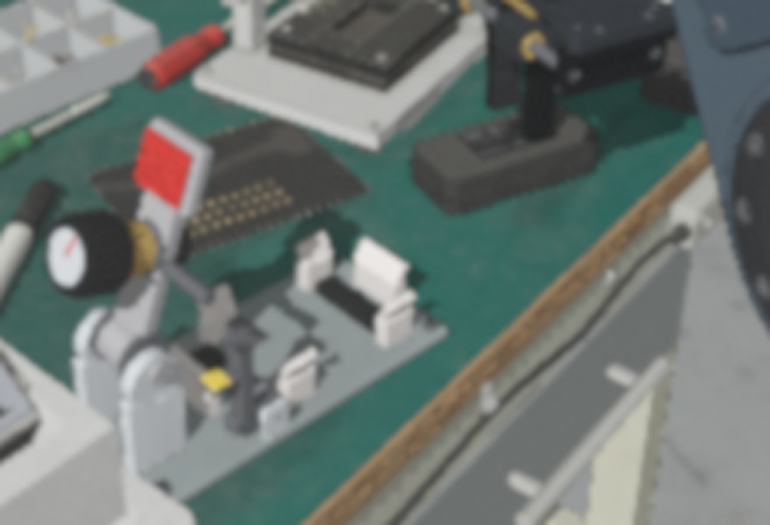

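The picture shows the fingertips apparently standing on or over the brick's top rather than beside it, though the reported TCP height is 8 mm. I'll check where the tip really ends with the scene depth.

Run:
```python
from rig import robot
from h import *
np.set_printoptions(precision=3,suppress=True)
print('grip_depth',robot.grip_depth,[a for a in dir(robot) if a[0]!='_'])
o=robot.get_obs();print(o['joint_torque'],o['ft_force'],o['q'])
d=np.load('pics/s2.npy');d0=np.load('pics/scene0.npy');m=robot.camera_model('scene');S=pts(d,m);p=cv2.imread('pics/s2.png')
for v in range(196,240,3):print(v,[(u,S[v,u].round(3).tolist(),int(p[v,u].mean()),round(float(d[v,u]-d0[v,u]),3)) for u in (381,385)])
R=np.array(m['R']);
for P in ([.422,-.1,.008],[.422,-.1,.027],[.422,-.1,.032],[.434,-.105,.008],[.410,-.095,.008],[.410,-.095,.036]):
    c=R@P+m['t'];print(P,c[0]/c[2]*m['fx']+m['cx'],c[1]/c[2]*m['fy']+m['cy'])
```

```text
grip_depth 0.0187 ['Unreachable', 'camera', 'camera_model', 'get_obs', 'grip_depth', 'hand_in']
[  0.001 -34.734  -4.065   0.033   0.043   0.   ] [-0.075  0.333  0.598] [-0.492  0.627  2.049 -0.     0.466 -0.076]
196 [(381, [0.392, -0.05, 0.132], 137, -0.28), (385, [0.388, -0.059, 0.13], 94, -0.27)]
199 [(381, [0.392, -0.051, 0.125], 118, -0.261), (385, [0.381, -0.048, 0.13], 113, -0.269)]
202 [(381, [0.392, -0.052, 0.117], 69, -0.241), (385, [0.378, -0.042, 0.127], 84, -0.26)]
205 [(381, [0.408, -0.082, 0.091], 34, -0.186), (385, [0.398, -0.081, 0.095], 35, -0.195)]
208 [(381, [0.407, -0.081, 0.084], 40, -0.171), (385, [0.398, -0.083, 0.087], 36, -0.175)]
211 [(381, [0.406, -0.081, 0.077], 40, -0.153), (385, [0.399, -0.085, 0.078], 38, -0.151)]
214 [(381, [0.404, -0.079, 0.071], 39, -0.141), (385, [0.401, -0.09, 0.067], 38, -0.13)]
217 [(381, [0.406, -0.083, 0.061], 38, -0.059), (385, [0.401, -0.091, 0.059], 36, -0.055)]
220 [(381, [0.404, -0.081, 0.055], 39, -0.047), (385, [0.4, -0.091, 0.052], 39, -0.04)]
223 [(381, [0.406, -0.085, 0.045], 37, -0.025), (385, [0.409, -0.109, 0.032], 38, 0.0)]
226 [(381, [0.41, -0.093, 0.031], 70, -0.001), (385, [0.403, -0.099, 0.031], 80, -0.0)]
229 [(381, [0.404, -0.083, 0.031], 80, -0.001), (385, [0.4, -0.094, 0.027], 69, 0.003)]
232 [(381, [0.402, -0.082, 0.024], 64, 0.004), (385, [0.398, -0.092, 0.02], 64, -0.001)]
235 [(381, [0.401, -0.081, 0.016], 64, -0.001), (385, [0.397, -0.092, 0.013], 61, -0.0)]
238 [(381, [0.401, -0.082, 0.008], 60, 0.001), (385, [0.396, -0.092, 0.005], 65, 0.0)]
[0.422, -0.1, 0.008] 377.2873822454037 231.3600039906614
[0.422, -0.1, 0.027] 377.8471274722944 224.40264282719403
[0.422, -0.1, 0.032] 377.9962961355426 222.54854883115513
[0.434, -0.105, 0.008] 374.00556017902386 228.65590856845301
[0.41, -0.095, 0.008] 380.63911109673637 234.12169992055996
[0.41, -0.095, 0.036] 381.5271001397381 223.74991227044075
```

Request:
drive_tool([
  [0,0,-0.03,0,0,0,0.3],
  [0,0,-0.05,0,0,0,0.3],
  [0,0,-0.02,0,0,0,0.3],
  [0,0,0,0,0,0,0.3],
  [0,0,0,0,0,0,0.3],
])

```text
time: 5.05
position: [0.4211, -0.0998, 0.1078]
tool_rot: [0.838, 0.546, -0.0, -0.001]
ft_force: [0.0, -0.1, -0.5]
grip_width: 0.0258
```

Run:
```python
from rig import robot
from h import *
np.set_printoptions(precision=3,suppress=True)
o=robot.get_obs();print(o['position'],o['grip_width'],o['ft_force'])
s,d=robot.camera('scene');m=robot.camera_model('scene');S=pts(d,m);d0=np.load('pics/scene0.npy')
near=(np.hypot(S[...,0]-o['position'][0],S[...,1]-o['position'][1])<.06)&(d>0)&(d0-d>.03)
q=S[near];z=q[:,2]
for a in np.arange(.06,.2,.01):
    k=q[(z>=a)&(z<a+.01)]; print(round(a,2),len(k),k.mean(0) if len(k) else '')
t=S[...,2][near];print('lowest',np.sort(z)[:10])
c=R=np.array(m['R'])@o['position']+m['t'];u,v=(int(c[0]/c[2]*m['fx']+m['cx']),int(c[1]/c[2]*m['fy']+m['cy']));print('tcp px',u,v)
sx=230;cr=s[130:280,280:500];cv2.imwrite('pics/s3c.png',cv2.resize(cr,None,fx=3.5,fy=3.5,interpolation=cv2.INTER_CUBIC));print('tcp crop',(u-280)*3.5,(v-130)*3.5)
```

```text
[ 0.421 -0.1    0.108] 0.025757948341573068 [ 0.013 -0.107 -0.491]
0.06 0 
0.07 0 
0.08 0 
0.09 0 
0.1 0 
0.11 0 
0.12 0 
0.13 0 
0.14 67 [ 0.419 -0.094  0.146]
0.15 94 [ 0.42  -0.096  0.155]
0.16 91 [ 0.421 -0.095  0.165]
0.17 90 [ 0.42  -0.095  0.175]
0.18 86 [ 0.42  -0.092  0.185]
0.19 57 [ 0.417 -0.088  0.194]
0.2 29 [ 0.418 -0.086  0.204]
lowest [0.141 0.142 0.142 0.142 0.142 0.142 0.142 0.143 0.143 0.143]
tcp px 380 193
tcp crop 350.0 220.5
```

View pics/s3c.png

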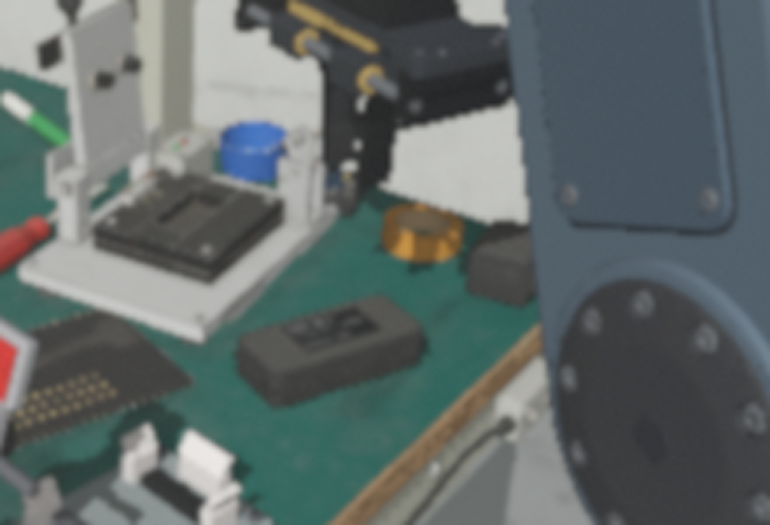

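Scene depth puts the actual fingertips at z = 0.1415 while the reported TCP is 0.108. The fingers therefore end about 33 mm short of the reported TCP (lateral agreement is fine), so they closed 9 mm above the brick. I'll account for this: real tip = reported z + 0.033. Now I regrip lower.

Request:
drive_tool([
  [0,0,0,0,0,0,1],
  [0,0,0,0,0,0,1],
  [0,0,0,0,0,0,1],
  [0,0,0,0,0,0,1],
  [0,0,0,0,0,0,1],
])

```text
time: 5.72
position: [0.4218, -0.1001, 0.1084]
tool_rot: [0.838, 0.546, 0.0, 0.0]
ft_force: [0.3, -0.3, -0.0]
grip_width: 0.0683
```

Request:
drive_tool([
  [0,0,0.03,0,0,0,1],
  [0,0,0.03,0,0,0,1],
  [0,0,0.02,0,0,0,1],
  [0,0,0.02,0,0,0,1],
  [0,0,0,0,0,0,1],
])

```text
time: 6.35
position: [0.421, -0.0997, 0.0075]
tool_rot: [0.838, 0.546, -0.001, -0.001]
ft_force: [-0.1, 0.9, 0.5]
grip_width: 0.0872
```

Request:
drive_tool([
  [0,0,0.01,0,0,0,1],
  [0,0,0.01,0,0,0,1],
  [0,0,0.005,0,0,0,1],
  [0,0,0.005,0,0,0,1],
  [0,0,0,0,0,0,1],
])

```text
time: 6.98
position: [0.4216, -0.1, -0.0218]
tool_rot: [0.838, 0.546, -0.0, -0.0]
ft_force: [-0.2, 0.3, -1.3]
grip_width: 0.087
```

No contact down to a reported z of -0.022, which confirms the offset. Closing.

Request:
drive_tool([
  [0,0,0,0,0,0,0.3],
  [0,0,0,0,0,0,0.3],
  [0,0,0,0,0,0,0.3],
  [0,0,0,0,0,0,0.3],
  [0,0,0,0,0,0,0.3],
], squeeze=25)

```text
time: 7.6
position: [0.4218, -0.1001, -0.0215]
tool_rot: [0.838, 0.546, 0.0, 0.0]
ft_force: [0.8, -0.2, 0.7]
grip_width: 0.0516
```

Request:
drive_tool([
  [0,0,0,0,0,0,0.3],
  [0,0,0,0,0,0,0.3],
])

```text
time: 7.85
position: [0.4218, -0.1001, -0.0215]
tool_rot: [0.838, 0.546, 0.0, 0.0]
ft_force: [0.1, 0.4, 1.3]
grip_width: 0.0519
```

Gripped: 52 mm wide. Lifting, carrying above the nest, then looking before lowering.

Request:
drive_tool([
  [0,0,-0.015,0,0,0,0.3],
  [0,0,-0.035,0,0,0,0.3],
  [0,0,-0.035,0,0,0,0.3],
  [0.02,-0.009,0,0,0,0,0.3],
  [0.035,-0.0155,0,0,0,0,0.3],
])

```text
time: 8.48
position: [0.4224, -0.0403, 0.0638]
tool_rot: [0.839, 0.545, 0.001, 0.001]
ft_force: [0.9, 0.3, -2.8]
grip_width: 0.0516
```

Request:
drive_tool([
  [0.04,-0.018,0,0,0,0,0.3],
  [0.04,-0.018,0,0,0,0,0.3],
  [0.04,-0.018,0,0,0,0,0.3],
  [0.025,-0.011,0,0,0,0,0.3],
  [0,0,0,0,0,-5,0.3],
])

```text
time: 9.1
position: [0.4197, 0.1209, 0.0631]
tool_rot: [0.811, 0.584, -0.0, -0.0]
ft_force: [0.7, 0.4, -3.1]
grip_width: 0.0517
```

Request:
drive_tool([
  [0,0,0,0,0,-5,0.3],
  [0,0,0,0,0,-4,0.3],
  [0,0,0,0,0,0,0.3],
  [0,0,0,0,0,0,0.3],
])

```text
time: 9.6
position: [0.4204, 0.119, 0.0633]
tool_rot: [0.765, 0.644, -0.0, -0.0]
ft_force: [0.5, 0.6, -2.3]
grip_width: 0.0517
```

Run:
```python
from rig import robot
from h import *
np.set_printoptions(precision=4,suppress=True)
o=robot.get_obs(); m=robot.camera_model('wrist');p,d=robot.camera('wrist')
print(o['time'],o['position'],o['tool_rot'],o['grip_width'],o['ft_force'])
np.save('pics/w4.npy',d);np.save('pics/w4m.npy',m,allow_pickle=True);cv2.imwrite('pics/w4.png',p)
s,ds=robot.camera('scene');cv2.imwrite('pics/s4.png',s);np.save('pics/s4.npy',ds)
c=np.hstack([cv2.resize(p[:330],(400,206)),]);c2=cv2.resize(s[170:330,230:390],(480,480),interpolation=cv2.INTER_CUBIC)
o=np.zeros((480,800,3),np.uint8);o[:,:480]=c2;o[:200,480:]=cv2.resize(p,(320,200));o[200:480,480:]=cv2.resize(p[0:280,160:480],(320,280));cv2.imwrite('pics/v4.png',o)
```

```text
9.6 [0.4204 0.119  0.0633] [ 0.7654  0.6435 -0.0002 -0.0002] 0.05172668467617698 [ 0.5241  0.6496 -2.2563]
```

View pics/v4.png

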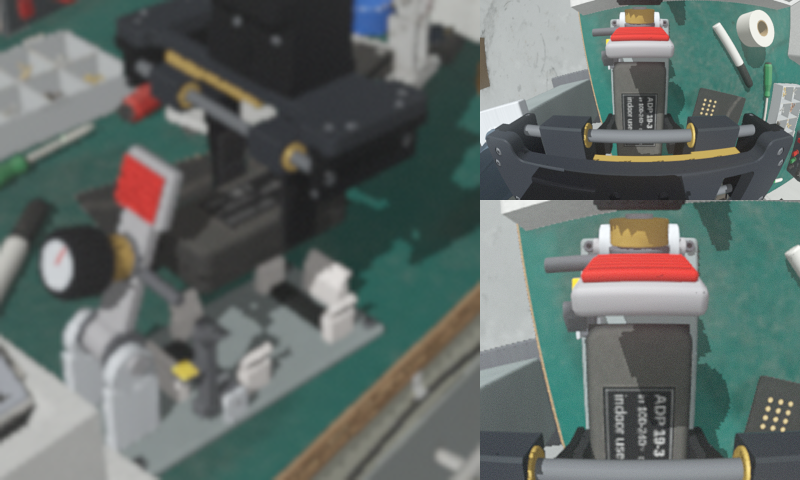

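The brick hangs level in the jaws above the nest, its end just in front of the raised arm (the wrist view shows the red pad at about (640,268) beyond the brick's end). I'll check the brick's position in the hand by depth, and the nest's centre line from the pad.

Run:
```python
from rig import robot
from h import *
np.set_printoptions(precision=4,suppress=True)
p=cv2.imread('pics/w4.png');d=np.load('pics/w4.npy');m=np.load('pics/w4m.npy',allow_pickle=True).item();X=wpts(d,m)
T=np.array([.4204,.119]);a=np.radians(80.1);ex=np.array([np.cos(a),np.sin(a)]);ey=np.array([-np.sin(a),np.cos(a)])
L=np.stack([(X[...,:2]-T)@ex,(X[...,:2]-T)@ey],-1)
s=(abs(X[...,2]-.116)<.008)&(d>0)&(L[...,0]>.02)&(L[...,0]<.085)&(abs(L[...,1])<.04)
v,u=np.mgrid[0:400,0:640];k,l,st,ce=cv2.connectedComponentsWithStats(s.astype(np.uint8));i=1+st[1:,4].argmax();s=l==i
z=np.median(X[s][:,2]);q=L[s];P=(onplane(m,u[s].astype(float),v[s].astype(float),z)[:,:2]-T);P=np.c_[P@ex,P@ey]
print('brick top z',z,s.sum(),'x max depth/ray',np.percentile(q[:,0],[99,99.8]),np.percentile(P[:,0],[99,99.8]))
for x0 in (.035,.05,.06):
    t=P[abs(P[:,0]-x0)<.004];print(x0,'y edges',t[:,1].min(),t[:,1].max(),'mid',(t[:,1].min()+t[:,1].max())/2,'z',X[s][abs(P[:,0]-x0)<.004][:,2].mean())
h=cv2.cvtColor(p,cv2.COLOR_BGR2HSV);r=((h[...,0]<8)|(h[...,0]>172))&(h[...,1]>120)&(d>0)&(abs(L[...,1])<.04)&(X[...,2]>.1);q=L[r];print('pad',r.sum(),q.mean(0),np.percentile(q[:,1],[1,99]),X[r].mean(0))
s0=np.load('pics/scene0.npy');S=pts(s0,robot.camera_model('scene'));p0=cv2.imread('pics/scene0.png');h=cv2.cvtColor(p0,cv2.COLOR_BGR2HSV)
r=((h[...,0]<8)|(h[...,0]>172))&(h[...,1]>120)&(S[...,2]>.12)&(S[...,1]>.15)&(S[...,1]<.25)&(abs(S[...,0]-.43)<.04);q=(S[r][:,:2]-T);print('scene pad',r.sum(),(q@ex).mean(),(q@ey).mean(),np.percentile(q@ey,[1,99]),S[r].mean(0))
```

```text
brick top z 0.11581974950636262 10204 x max depth/ray [0.0675 0.0682] [0.0677 0.0684]
0.035 y edges -0.025276599046536192 0.02504701242006664 mid -0.00011479331323477511 z 0.11589282867614645
0.05 y edges -0.025165543850672913 0.02492614384538779 mid -0.00011970000264256188 z 0.11577417364978007
0.06 y edges -0.025310097726068737 0.025080604208604158 mid -0.00011474675873228944 z 0.11565412449218405
pad 2836 [ 0.0877 -0.0003] [-0.0164  0.0157] [0.4358 0.2053 0.1656]
scene pad 215 0.09146432287156049 0.00048781703917906845 [-0.0166  0.0164] [0.4356 0.2092 0.1599]
```

Lateral alignment to the pad is within 0.5 mm, and the brick centre lies 9.5 mm ahead of the TCP against a nest centre at 9.7–11.5 mm. I'll add 1 mm and lower it. The brick's bottom is at 0.084 and the seat at 0.016.

Request:
drive_tool([
  [0.001,0,0.01,0,0,0,0.3],
  [0,0,0.015,0,0,0,0.3],
  [0,0,0.012,0,0,0,0.3],
  [0,0,0.006,0,0,0,0.3],
  [0,0,0.004,0,0,0,0.3],
])

```text
time: 10.32
position: [0.4208, 0.12, 0.016]
tool_rot: [0.765, 0.644, -0.0, -0.0]
ft_force: [0.4, -0.9, -2.8]
grip_width: 0.0517
```

Request:
drive_tool([
  [0,0,0.004,0,0,0,0.3],
  [0,0,0.004,0,0,0,0.3],
  [0,0,0.004,0,0,0,0.3],
  [0,0,0,0,0,0,0.3],
])

```text
time: 10.82
position: [0.4207, 0.12, 0.0043]
tool_rot: [0.765, 0.644, -0.0, -0.0]
ft_force: [-0.0, 0.3, -2.3]
grip_width: 0.0515
```

Request:
drive_tool([
  [0,0,0.003,0,0,0,0.3],
  [0,0,0.002,0,0,0,0.3],
  [0,0,0.001,0,0,0,0.3],
  [0,0,0,0,0,0,0.3],
])

```text
time: 11.32
position: [0.4208, 0.12, -0.0016]
tool_rot: [0.765, 0.644, -0.0, -0.0]
ft_force: [0.9, 0.5, -2.5]
grip_width: 0.0516
```

Request:
drive_tool([
  [0,0,0.001,0,0,0,0.3],
  [0,0,0.001,0,0,0,0.3],
  [0,0,0,0,0,0,0.3],
])

```text
time: 11.7
position: [0.4208, 0.12, -0.0036]
tool_rot: [0.765, 0.644, -0.0, -0.0]
ft_force: [0.3, -1.3, -2.7]
grip_width: 0.0519
```

Request:
drive_tool([
  [0,0,0.001,0,0,0,0.3],
  [0,0,0,0,0,0,0.3],
])

```text
time: 11.95
position: [0.4209, 0.12, -0.0046]
tool_rot: [0.765, 0.644, -0.0, -0.0]
ft_force: [-0.5, 0.3, -2.2]
grip_width: 0.0516
```

Request:
drive_tool([
  [0,0,0.001,0,0,0,0.3],
  [0,0,0,0,0,0,0.3],
])

```text
time: 12.2
position: [0.421, 0.12, -0.0055]
tool_rot: [0.765, 0.644, 0.0, 0.0]
ft_force: [-0.4, 0.1, -1.2]
grip_width: 0.0515
```

Request:
drive_tool([
  [0,0,0.001,0,0,0,0.3],
  [0,0,0,0,0,0,0.3],
])

```text
time: 12.45
position: [0.421, 0.12, -0.0055]
tool_rot: [0.765, 0.644, 0.0, 0.0]
ft_force: [-1.0, -0.6, 10.7]
grip_width: 0.0517
```

Seated at the expected height (contact 10 N). Release, clear upwards and close the fingers.

Request:
drive_tool([
  [0,0,-0.001,0,0,0,0.8],
  [0,0,0,0,0,0,0.8],
  [0,0,0,0,0,0,0.8],
  [0,0,0,0,0,0,0.8],
  [0,0,0,0,0,0,0.8],
])

```text
time: 13.08
position: [0.4209, 0.12, -0.0057]
tool_rot: [0.765, 0.644, -0.0, -0.0]
ft_force: [0.4, -0.5, -0.8]
grip_width: 0.0696
```

Request:
drive_tool([
  [0,0,-0.01,0,0,0,0.8],
  [0,0,-0.03,0,0,0,0.8],
  [0,0,-0.045,0,0,0,0],
  [0,0,-0.045,0,0,0,0],
  [0,0,-0.037,0,0,0,0],
])

```text
time: 13.7
position: [0.4208, 0.12, 0.1638]
tool_rot: [0.765, 0.644, 0.001, 0.001]
ft_force: [1.0, 0.5, 0.3]
grip_width: 0.0473
```

Request:
drive_tool([
  [0,0,0,0,0,0,0],
  [0,0,0,0,0,0,0],
  [0,0,0,0,0,0,0],
  [0,0,0,0,0,0,0],
  [0,0,0,0,0,0,0],
])

```text
time: 14.32
position: [0.4205, 0.12, 0.1608]
tool_rot: [0.765, 0.644, -0.001, -0.001]
ft_force: [0.6, -0.1, 0.1]
grip_width: 0.0024
```

Run:
```python
from rig import robot
from h import *
np.set_printoptions(precision=4,suppress=True)
o=robot.get_obs(); m=robot.camera_model('wrist');p,d=robot.camera('wrist');cv2.imwrite('pics/w5.png',p);np.save('pics/w5.npy',d)
print(o['time'],o['position'],o['tool_rot'],o['grip_width'],o['ft_force'])
X=wpts(d,m);N=np.array([.4225,.1295]);a=np.radians(80.2);ex=np.array([np.cos(a),np.sin(a)]);ey=np.array([-ex[1],ex[0]])
print('tcp in nest',(o['position'][:2]-N)@ex,(o['position'][:2]-N)@ey)
s=(abs(X[...,2]-.048)<.006)&(d>0)&(p.max(2)<140)&(np.hypot(X[...,0]-N[0],X[...,1]-N[1])<.08)
k,l,st,ce=cv2.connectedComponentsWithStats(s.astype(np.uint8));s=l==1+st[1:,4].argmax();q=X[s]
r=cv2.minAreaRect((q[:,:2]*1000).astype(np.float32));c=np.array(r[0])/1000-N;print('brick',s.sum(),np.median(q[:,2]),r,'in nest',c@ex,c@ey)
A=np.c_[q[:,:2],np.ones(len(q))];f=np.linalg.lstsq(A,q[:,2],rcond=None)[0];print('slope',f[:2])
```

```text
14.325 [0.4205 0.12   0.1608] [ 0.7651  0.6439 -0.0007 -0.0005] 0.002352788373169638 [ 0.6005 -0.0532  0.1413]
tcp in nest -0.009737760341701818 0.0003689685037842589
brick 5354 0.04712283952702086 ((422.920654296875, 129.20062255859375), (115.91535186767578, 52.277523040771484), 80.17974853515625) in nest -0.0002234095381963775 -0.0004654729510350016
slope [-0.0047 -0.0001]
```

The brick lies flat in the nest (top 0.047, yaw 80.2°, slope about 0). Now the fingertips go behind the raised arm, on the pad's top face.

Request:
drive_tool([
  [0.03,0,0,0,0,0,0],
  [0.045,0,0,0,0,0,0],
  [0.035,0,0,0,0,0,0],
  [0,0,0,0,0,0,0],
])

```text
time: 14.88
position: [0.4401, 0.2302, 0.1612]
tool_rot: [0.764, 0.645, 0.0, 0.0]
ft_force: [0.1, 0.3, -0.0]
grip_width: 0.0003
```

Request:
drive_tool([
  [0,0,0.015,0,0,0,0],
  [0,0,0.016,0,0,0,0],
  [0,0,0,0,0,0,0],
])

```text
time: 15.25
position: [0.4382, 0.2271, 0.1293]
tool_rot: [0.765, 0.644, -0.002, -0.001]
ft_force: [-0.1, -0.3, 0.5]
grip_width: 0.0004
```

Run:
```python
from rig import robot
from h import *
o=robot.get_obs();print(o['position'],o['ft_force'])
s,d=robot.camera('scene');t,_=robot.camera('side')
c=np.hstack([cv2.resize(s[150:310,200:360],(400,400),interpolation=cv2.INTER_CUBIC),cv2.resize(t[170:290,280:400],(400,400),interpolation=cv2.INTER_CUBIC)]);cv2.imwrite('pics/v6.png',c)
N=np.array([.4225,.1295]);a=np.radians(80.2);ex=np.array([np.cos(a),np.sin(a)]);print('tcp nest x',(o['position'][:2]-N)@ex)
for th in np.arange(1.22,-.04,-.1):print(round(th,2),round(105-100*np.cos(th)+8.5*np.sin(th)+9.5,1),round(66+100*np.sin(th)+8.5*np.cos(th)-33,1))
```

```text
[0.43819554 0.22714417 0.12934222] [-0.1332672  -0.33438069  0.4612911 ]
tcp nest x 0.09889086585411226
1.22 88.1 129.8
1.12 78.6 126.7
1.02 69.4 122.7
0.92 60.7 117.7
0.82 52.5 111.9
0.72 44.9 105.3
0.62 38.1 98.0
0.52 31.9 90.1
0.42 26.7 81.5
0.32 22.3 72.5
0.22 18.8 63.1
0.12 16.2 53.4
0.02 14.7 43.5
```

View pics/v6.png

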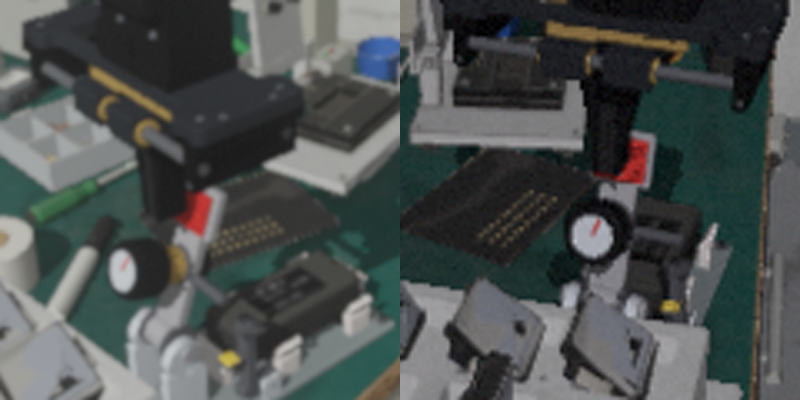

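The fingertips stand behind the red pad, at about mid-height, but in the side view (finger 590-635, pad 615-655) they look offset sideways. I'll check that with depth.

Run:
```python
from rig import robot
from h import *
np.set_printoptions(precision=1,suppress=True)
N=np.array([.4225,.1295]);a=np.radians(80.2);ex=np.array([np.cos(a),np.sin(a)]);ey=np.array([-ex[1],ex[0]])
for n in ('scene','side'):
    p,d=robot.camera(n);S=pts(d,robot.camera_model(n));q=S[...,:2]-N;L=np.stack([q@ex,q@ey,S[...,2]],-1)*1000
    g=p.astype(int);s=(d>0)&(g.max(2)<75)&(L[...,2]>150)&(L[...,2]<215)&(abs(L[...,1])<45)&(L[...,0]>70)&(L[...,0]<125)
    for z in range(150,215,10):
        k=L[s&(abs(L[...,2]-z-5)<5)]
        if len(k)>3: print(n,z,len(k),'x',np.percentile(k[:,0],[5,50,95]),'y',np.percentile(k[:,1],[2,50,98]),'zmin',k[:,2].min())
    r=(g[...,2]>110)&(g[...,2]>1.8*g[...,1])&(abs(L[...,1])<45)&(L[...,2]>130)&(L[...,2]<185)&(abs(L[...,0]-80)<30);k=L[r];print(n,'pad',len(k),k.mean(0),np.percentile(k,[3,97],axis=0))
```

```text
scene 150 7 x [ 85.7 123.  124.5] y [-4.7  0.4 17.7] zmin 150.16499495509032
scene 160 39 x [ 92.3 106.9 111.8] y [-7.2  7.6  9.9] zmin 164.0557592417977
scene 170 92 x [ 93.5 107.3 112.4] y [-8.1  8.3 10.3] zmin 170.00787207547856
scene 180 91 x [ 92.9 107.8 112. ] y [-7.8  8.3 10.3] zmin 180.11575161207938
scene 190 89 x [ 95.5 109.3 112.3] y [-8.5 10.  12.4] zmin 190.08490472213282
scene 200 90 x [ 96.2 110.2 112.6] y [-9.3 11.6 14.2] zmin 200.0185057204801
scene 210 35 x [103.3 110.3 112.2] y [-6.3 11.6 15.5] zmin 210.08573416040508
scene pad 119 [ 80.9   8.4 159.4] [[ 75.8  -1.4 148.5]
 [ 85.5  16.5 170.8]]
side 150 7 x [ 96.2 123.  124.4] y [-9.3 -1.5  3.8] zmin 150.23484579818566
side 160 20 x [ 98.8 109.7 112. ] y [-10.1  -1.1   7.3] zmin 165.57444571020102
side 170 49 x [ 98.3 109.2 112.3] y [-9.9  0.1  7.5] zmin 170.2927383442589
side 180 48 x [ 95.7 109.4 111.4] y [-10.5  -0.4   7.8] zmin 180.0127081775486
side 190 57 x [ 98.5 109.7 111.3] y [-13.3  -0.3   9.9] zmin 190.1756689351039
side 200 58 x [ 99.6 109.7 112.2] y [-13.3  -0.8  12. ] zmin 200.03542449015723
side 210 51 x [ 95.8 109.4 111.8] y [-15.2  -3.3  12.9] zmin 210.23588228991508
side pad 75 [ 80.1   8.8 157.8] [[ 75.4   1.3 146.7]
 [ 84.4  14.8 170.4]]
```

The fingers are centred on the arm (y within ±10 mm) with the tip at 0.164, as predicted; the pad only looked offset because it was partly hidden. Now I push along the arm's arc.

Request:
drive_tool([
  [-0.011,0,0,0,0,0,0],
  [-0.0095,0,0.003,0,0,0,0],
  [-0.009,0,0.004,0,0,0,0],
  [0,0,0,0,0,0,0],
])

```text
time: 15.95
position: [0.4349, 0.1986, 0.1235]
tool_rot: [0.765, 0.643, 0.0, 0.0]
ft_force: [0.4, 1.0, 3.6]
grip_width: 0.0001
```

Request:
drive_tool([
  [-0.0085,0,0.005,0,0,0,0],
  [-0.008,0,0.006,0,0,0,0],
  [-0.0075,0,0.0065,0,0,0,0],
  [0,0,0,0,0,0,0],
])

```text
time: 16.45
position: [0.4304, 0.175, 0.1054]
tool_rot: [0.765, 0.644, -0.0, -0.0]
ft_force: [0.5, 0.3, 3.8]
grip_width: 0.0007
```

Request:
drive_tool([
  [-0.007,0,0.0075,0,0,0,0],
  [-0.006,0,0.008,0,0,0,0],
  [-0.0055,0,0.0085,0,0,0,0],
  [-0.0045,0,0.009,0,0,0,0],
  [-0.0035,0,0.0095,0,0,0,0],
])

```text
time: 17.08
position: [0.426, 0.1488, 0.0629]
tool_rot: [0.765, 0.644, -0.0, 0.0]
ft_force: [0.5, -1.2, 7.1]
grip_width: 0.0004
```

Request:
drive_tool([
  [-0.0025,0,0.0095,0,0,0,0],
  [-0.0015,0,0.008,0,0,0,0],
  [0,0,0,0,0,0,0],
])

```text
time: 17.45
position: [0.4249, 0.1451, 0.0451]
tool_rot: [0.765, 0.644, -0.001, -0.0]
ft_force: [0.5, -1.7, 2.5]
grip_width: 0.0005
```

Request:
drive_tool([
  [0,0,0.002,0,0,0,0],
  [0,0,0.002,0,0,0,0],
  [0,0,0,0,0,0,0],
])

```text
time: 17.82
position: [0.4249, 0.1456, 0.0419]
tool_rot: [0.765, 0.644, -0.0, -0.0]
ft_force: [-0.2, -2.4, 3.7]
grip_width: 0.0005
```

Request:
drive_tool([
  [0,0,0.001,0,0,0,0],
  [0,0,0.001,0,0,0,0],
  [0,0,0,0,0,0,0],
])

```text
time: 18.2
position: [0.4249, 0.1457, 0.0398]
tool_rot: [0.765, 0.644, -0.0, -0.0]
ft_force: [-0.8, -3.8, 3.7]
grip_width: 0.0005
```

Request:
drive_tool([
  [0,0,0.001,0,0,0,0],
  [0,0,0.001,0,0,0,0],
  [0,0,0,0,0,0,0],
])

```text
time: 18.58
position: [0.4249, 0.1456, 0.0379]
tool_rot: [0.765, 0.644, -0.0, -0.0]
ft_force: [-1.0, -2.9, 5.7]
grip_width: 0.0004
```

Request:
drive_tool([
  [0,0,0.001,0,0,0,0],
  [0,0,0,0,0,0,0],
])

```text
time: 18.82
position: [0.4249, 0.1456, 0.0371]
tool_rot: [0.765, 0.644, -0.0, -0.0]
ft_force: [-2.3, -3.1, 7.3]
grip_width: 0.0003
```

Request:
drive_tool([
  [0,0,0.001,0,0,0,0],
  [0,0,0,0,0,0,0],
])

```text
time: 19.08
position: [0.4249, 0.1455, 0.0367]
tool_rot: [0.765, 0.644, -0.0, -0.0]
ft_force: [-3.6, -4.5, 14.0]
grip_width: 0.0006
```

Request:
drive_tool([
  [0,0,0.001,0,0,0,0],
  [0,0,0,0,0,0,0],
])

```text
time: 19.32
position: [0.4249, 0.1455, 0.0364]
tool_rot: [0.765, 0.644, -0.0, 0.0]
ft_force: [-3.8, -4.2, 21.6]
grip_width: 0.0005
```

It hit the stop (stiff, 21 N). Easing off to see whether the catch holds.

Request:
drive_tool([
  [0,0,-0.003,0,0,0,0],
  [0,0,-0.003,0,0,0,0],
  [0,0,-0.005,0,0,0,0],
  [0,0,0,0,0,0,0],
])

```text
time: 19.82
position: [0.4257, 0.1459, 0.046]
tool_rot: [0.765, 0.644, 0.0, 0.0]
ft_force: [-0.6, -0.6, 0.5]
grip_width: 0.0002
```

Run:
```python
from rig import robot
from h import *
np.set_printoptions(precision=1,suppress=True)
o=robot.get_obs();print(o['position'],o['ft_force'])
N=np.array([.4225,.1295]);a=np.radians(80.2);ex=np.array([np.cos(a),np.sin(a)]);ey=np.array([-ex[1],ex[0]])
for n in ('scene','side'):
    p,d=robot.camera(n);S=pts(d,robot.camera_model(n));q=S[...,:2]-N;L=np.stack([q@ex,q@ey,S[...,2]],-1)*1000
    g=p.astype(int);r=(g[...,2]>100)&(g[...,2]>1.8*g[...,1])&(abs(L[...,1])<30)&(L[...,2]>50)&(L[...,0]>-20)&(L[...,0]<40);k=L[r]
    print(n,'pad',len(k),k.mean(0) if len(k) else '')
    w=(abs(L[...,2]-117)<6)&(abs(L[...,0]-50)<30)&(abs(L[...,1])<30);k=L[w];print('knob top',len(k),k.mean(0),np.percentile(k,[2,98],axis=0))
    kd=w&(g.max(2)>150);print('disc',kd.sum(),L[kd].mean(0))
```

```text
[0.4 0.1 0. ] [-0.6 -0.6  0.5]
scene pad 82 [11.3  9.3 74.9]
knob top 327 [ 48.5   3.3 116.4] [[ 24.2 -14.6 111.9]
 [ 69.6  17.8 122. ]]
disc 101 [ 51.1  -1.4 117.4]
side pad 21 [10.5 11.8 74.6]
knob top 200 [ 47.8  -0.4 116.6] [[ 23.8 -16.8 111.3]
 [ 69.   15.9 122.1]]
disc 2 [ 54.7   7.8 116.9]
```

The catch holds: with no force on the tool the pad stays at 0.0749 (level is 0.074) and the knob top at 0.117, with its centre about 50.5 mm behind the nest. I rise, open, go over the knob and wind the wrist back for the clockwise turn.

Request:
drive_tool([
  [0,0,-0.035,0,0,0,1],
  [0,0,-0.04,0,0,-5,1],
  [0.034,0,0,0,0,0,1],
  [0,0,0,0,0,-10,1],
  [0,0,0,0,0,-10,1],
])

```text
time: 20.55
position: [0.428, 0.18, 0.1208]
tool_rot: [0.605, 0.796, 0.0, -0.0]
ft_force: [-0.2, 0.3, 0.7]
grip_width: 0.0425
```

Request:
drive_tool([
  [0,0,0,0,0,-10,1],
  [0,0,0,0,0,-10,1],
  [0,0,0,0,0,-10,1],
  [0,0,0,0,0,-10,1],
  [0,0,0,0,0,-10,1],
])

```text
time: 21.18
position: [0.4279, 0.1795, 0.1206]
tool_rot: [0.212, 0.977, -0.0, -0.0]
ft_force: [-0.5, 0.7, 0.1]
grip_width: 0.0855
```

Request:
drive_tool([
  [0,0,0,0,0,-10,1],
  [0,0,0,0,0,-10,1],
  [0,0,0,0,0,-10,1],
  [0,0,0,0,0,-10,1],
  [0,0,0,0,0,-10,1],
])

```text
time: 21.8
position: [0.4279, 0.1796, 0.1206]
tool_rot: [-0.221, 0.975, 0.0, -0.0]
ft_force: [0.7, -0.3, 0.6]
grip_width: 0.0871
```

Request:
drive_tool([
  [0,0,0,0,0,-10,1],
  [0,0,0,0,0,-10,1],
  [0,0,0,0,0,-10,1],
  [0,0,0,0,0,0,1],
  [0,0,0,0,0,0,1],
])

```text
time: 22.42
position: [0.428, 0.1795, 0.1208]
tool_rot: [-0.462, 0.887, 0.0, -0.0]
ft_force: [-0.7, -0.1, -0.4]
grip_width: 0.0868
```

Run:
```python
from rig import robot
from h import *
np.set_printoptions(precision=4,suppress=True)
o=robot.get_obs();print(o['time'],o['position'],o['tool_rot'],o['q'],o['ft_force'],o['grip_width'])
N=np.array([.4225,.1295]);a=np.radians(80.2);ex=np.array([np.cos(a),np.sin(a)]);ey=np.array([-ex[1],ex[0]]);T=o['position'][:2]-N
print('tcp nest',T@ex,T@ey)
m=robot.camera_model('wrist');p,d=robot.camera('wrist');X=wpts(d,m);q=X[...,:2]-N;L=np.stack([q@ex,q@ey,X[...,2]],-1)
w=(abs(L[...,2]-.116)<.006)&(np.hypot(L[...,0]-.05,L[...,1])<.03)&(d>0);k=L[w];print('knob wrist',w.sum(),cv2.minEnclosingCircle((k[:,:2]*1000).astype(np.float32)))
p,d=robot.camera('scene');X=pts(d,robot.camera_model('scene'));q=X[...,:2]-N;L=np.stack([q@ex,q@ey,X[...,2]],-1)
w=(abs(L[...,2]-.1165)<.003)&(np.hypot(L[...,0]-.05,L[...,1])<.03)&(d>0);k=L[w];print('knob scene',w.sum(),cv2.minEnclosingCircle((k[:,:2]*1000).astype(np.float32)))
```

```text
22.425 [0.428  0.1795 0.1208] [-0.462   0.8869  0.0001 -0.0002] [ 0.1556  0.4211  1.895   0.0001  0.8259 -2.3757] [-0.6679 -0.1032 -0.359 ] 0.08675726485841545
tcp nest 0.05022558822885011 0.0030656236160335817
knob wrist 2205 ((50.220218658447266, -0.16445931792259216), 20.078752517700195)
knob scene 194 ((51.75159454345703, 0.6068426370620728), 19.29900550842285)
```

Knob found at (50.2–51.7, 0) in the nest's frame; the TCP is 3 mm off in y. Correct, descend and grip.

Request:
drive_tool([
  [-0.002,-0.0025,0.02,0,0,0,1],
  [0,0,0.02,0,0,0,1],
  [0,0,0.015,0,0,0,1],
  [0,0,0.01,0,0,0,1],
  [0,0,0,0,0,0,1],
])

```text
time: 23.15
position: [0.431, 0.1797, 0.0554]
tool_rot: [-0.463, 0.886, 0.0, -0.001]
ft_force: [0.1, 0.5, 0.8]
grip_width: 0.0866
```

Request:
drive_tool([
  [0,0,0,0,0,0,0.3],
  [0,0,0,0,0,0,0.3],
  [0,0,0,0,0,0,0.3],
  [0,0,0,0,0,0,0.3],
  [0,0,0,0,0,0,0.3],
], squeeze=25)

```text
time: 23.78
position: [0.4314, 0.1797, 0.056]
tool_rot: [-0.463, 0.886, -0.0, 0.0]
ft_force: [0.6, -1.0, 0.0]
grip_width: 0.0448
```

Request:
drive_tool([
  [0,0,0,0,0,0,0.3],
  [0,0,0,0,0,0,0.3],
  [0,0,0,0,0,0,0.3],
  [0,0,0,0,0,0,0.3],
])

```text
time: 24.28
position: [0.4317, 0.1796, 0.056]
tool_rot: [-0.463, 0.886, -0.0, 0.0]
ft_force: [1.1, -1.5, 1.2]
grip_width: 0.0365
```

Knob gripped (36.5 mm). Turning clockwise (+z of the tool).

Request:
drive_tool([
  [0,0,0,0,0,8,0.3],
  [0,0,0,0,0,8,0.3],
  [0,0,0,0,0,8,0.3],
  [0,0,0,0,0,8,0.3],
  [0,0,0,0,0,8,0.3],
])

```text
time: 24.9
position: [0.432, 0.1792, 0.056]
tool_rot: [-0.13, 0.991, -0.001, 0.0]
ft_force: [1.4, -3.7, 0.6]
grip_width: 0.0364
```

```bash
python3 -c "
from rig import robot
o=robot.get_obs();print(o['moment'],o['ft_force'],o['grip_width'],o['q'])"
```

```text
[-0.57457735 -0.36757048  0.0654584 ] [ 1.37282483 -3.70484339  0.59389902] 0.03641505255246098 [ 1.54408352e-01  5.46435983e-01  1.93904845e+00 -1.71219857e-03
  6.55186052e-01 -1.67629995e+00]
```

Request:
drive_tool([
  [0,0,0,0,0,8,0.3],
  [0,0,0,0,0,8,0.3],
  [0,0,0,0,0,8,0.3],
  [0,0,0,0,0,8,0.3],
  [0,0,0,0,0,8,0.3],
])

```text
time: 25.52
position: [0.4319, 0.1788, 0.056]
tool_rot: [0.216, 0.976, -0.001, 0.001]
ft_force: [1.2, -4.6, 0.9]
grip_width: 0.0365
```

Request:
drive_tool([
  [0,0,0,0,0,8,0.3],
  [0,0,0,0,0,8,0.3],
  [0,0,0,0,0,8,0.3],
  [0,0,0,0,0,8,0.3],
  [0,0,0,0,0,8,0.3],
])

```text
time: 26.15
position: [0.4316, 0.1786, 0.0563]
tool_rot: [0.537, 0.843, -0.001, 0.001]
ft_force: [0.3, -5.6, 4.6]
grip_width: 0.0365
```

```bash
python3 -c "
from rig import robot
o=robot.get_obs();print(o['moment'],o['ft_force'],o['grip_width'],o['q'])"
```

```text
[-1.12384571 -0.24270291  0.07110401] [ 0.25605973 -5.64380294  4.61471147] 0.0365439165471782 [ 0.15391861  0.54565585  1.93937772 -0.00331029  0.6565263  -0.28015273]
```

Screw torque is 0.065–0.07 Nm over 2.1 rad; upward force begins to show. Turning on until the clutch torque (0.1 Nm) and well past it.

Request:
drive_tool([
  [0,0,0,0,0,8,0.3],
  [0,0,0,0,0,8,0.3],
  [0,0,0,0,0,8,0.3],
  [0,0,0,0,0,8,0.3],
  [0,0,0,0,0,8,0.3],
])

```text
time: 26.78
position: [0.4312, 0.1785, 0.0564]
tool_rot: [0.793, 0.609, -0.001, 0.001]
ft_force: [-0.7, -5.3, 5.7]
grip_width: 0.0366
```

```bash
python3 -c "
from rig import robot
o=robot.get_obs();print(o['moment'],o['ft_force'],o['grip_width'],o['q'][5])"
```

```text
[-1.22161024 -0.13086044  0.06780432] [-0.68390127 -5.25316779  5.71042382] 0.03660483776145502 0.4179680549039526
```

Request:
drive_tool([
  [0,0,0,0,0,8,0.3],
  [0,0,0,0,0,8,0.3],
  [0,0,0,0,0,8,0.3],
  [0,0,0,0,0,8,0.3],
  [0,0,0,0,0,8,0.3],
])

```text
time: 27.4
position: [0.4307, 0.1786, 0.0563]
tool_rot: [0.954, 0.301, -0.001, 0.001]
ft_force: [-1.1, -5.6, 6.4]
grip_width: 0.0362
```

```bash
python3 -c "
from rig import robot
o=robot.get_obs();print(o['moment'],o['ft_force'],o['grip_width'],o['q'][5])"
```

```text
[-1.16834409  0.05217359  0.11639491] [-1.10090753 -5.64582685  6.41089501] 0.03617165008671431 1.1161299867883476
```

Request:
drive_tool([
  [0,0,0,0,0,8,0.3],
  [0,0,0,0,0,8,0.3],
  [0,0,0,0,0,8,0.3],
  [0,0,0,0,0,8,0.3],
  [0,0,0,0,0,8,0.3],
])

```text
time: 28.02
position: [0.4304, 0.179, 0.0563]
tool_rot: [0.999, -0.044, -0.001, 0.001]
ft_force: [-0.8, -3.2, 5.5]
grip_width: 0.0363
```

```bash
python3 -c "
from rig import robot
o=robot.get_obs();print(o['moment'],o['ft_force'],o['grip_width'],o['q'][5])"
```

```text
[-0.74915447  0.27990637  0.12229108] [-0.81487894 -3.23938318  5.46186071] 0.0362995531403553 1.814246746491241
```

Request:
drive_tool([
  [0,0,0,0,0,8,0.3],
  [0,0,0,0,0,8,0.3],
  [0,0,0,0,0,8,0.3],
  [0,0,0,0,0,0,0.3],
])

```text
time: 28.52
position: [0.4305, 0.1793, 0.0563]
tool_rot: [0.968, -0.249, -0.001, 0.001]
ft_force: [-0.9, -2.6, 6.1]
grip_width: 0.0365
```

Request:
drive_tool([
  [0,0,0,0,0,0,0.8],
  [0,0,0,0,0,0,0.8],
  [0,0,0,0,0,0,0.8],
  [0,0,0,0,0,0,0.8],
  [0,0,0,0,0,0,0.8],
])

```text
time: 29.15
position: [0.4313, 0.1797, 0.0559]
tool_rot: [0.969, -0.249, -0.0, 0.0]
ft_force: [-0.2, 0.2, -0.5]
grip_width: 0.069
```

Request:
drive_tool([
  [0,0,-0.01,0,0,0,0.8],
  [0,0,-0.04,0,0,0,0.8],
  [0,0,-0.05,0,0,0,0.8],
  [0,0,-0.05,0,0,0,0.8],
  [0,0,0,0,0,0,0.8],
])

```text
time: 29.78
position: [0.4346, 0.1803, 0.2105]
tool_rot: [0.969, -0.249, 0.005, -0.002]
ft_force: [-0.1, -0.6, -0.8]
grip_width: 0.0698
```

Run:
```python
from rig import robot
from h import *
np.set_printoptions(precision=1,suppress=True)
o=robot.get_obs();print(o['time'],o['ft_force'],o['moment'],o['grip_width'])
N=np.array([.4225,.1295]);a=np.radians(80.2);ex=np.array([np.cos(a),np.sin(a)]);ey=np.array([-ex[1],ex[0]])
v=[]
for n,b in (('scene',(190,310,230,350)),('side',(200,280,310,390))):
    p,d=robot.camera(n);S=pts(d,robot.camera_model(n));q=S[...,:2]-N;L=np.stack([q@ex,q@ey,S[...,2]],-1)*1000
    g=p.astype(int);r=(g[...,2]>100)&(g[...,2]>1.8*g[...,1])&(abs(L[...,1])<30)&(abs(L[...,2]-75)<15)&(L[...,0]>-20)&(L[...,0]<40);k=L[r];print(n,'pad',len(k),k.mean(0) if len(k) else '')
    w=(abs(L[...,2]-117)<6)&(abs(L[...,0]-50)<30)&(abs(L[...,1])<30);print('knob top',w.sum(),L[w].mean(0))
    w=(abs(L[...,2]-48)<4)&(abs(L[...,0])<75)&(abs(L[...,1])<32)&(g.max(2)<140)&(d>0);k=L[w];print('brick',w.sum(),np.median(k[:,2]),cv2.minAreaRect(k[:,:2].astype(np.float32)))
    v.append(cv2.resize(p[b[0]:b[1],b[2]:b[3]],(400,400),interpolation=cv2.INTER_CUBIC))
cv2.imwrite('pics/v9.png',np.hstack(v))
```

```text
29.775 [-0.1 -0.6 -0.8] [ 0.1  0.  -0. ] 0.06984590783991489
scene pad 116 [10.1  5.1 75.1]
knob top 269 [ 54.3   3.4 116.4]
brick 580 47.18327471855635 ((1.2067642211914062, 6.279594421386719), (119.8837890625, 50.33348083496094), 6.927157402038574)
side pad 21 [ 9.8 11.7 74.9]
knob top 149 [ 54.9  -0.  116.5]
brick 187 47.3631854768697 ((-0.24544525146484375, -0.5622196197509766), (49.879905700683594, 118.99635314941406), 89.7785873413086)
```

View pics/v9.png

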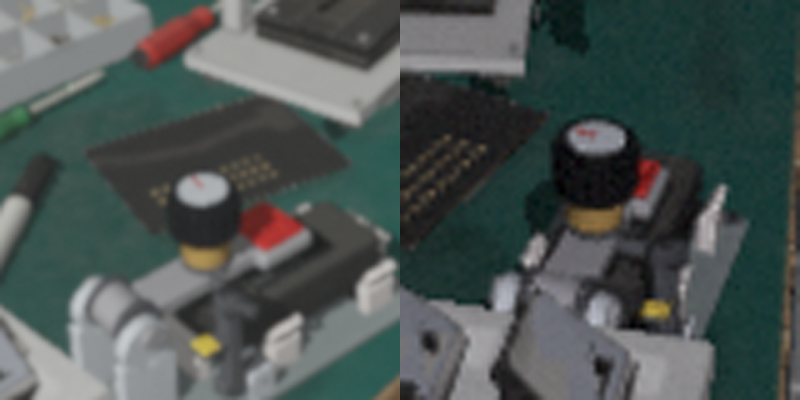

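The final view shows the arm down under its catch, the red pad at (275,228) in front of the knob, and the brick in the nest. The knob's red mark, at about (195,182), has turned roughly as far as the jaws did, so the jaws did not slip. The robot is well clear, so I'm handing in.

```bash
python3 -c "
from rig import robot
print(robot.hand_in());print(robot.get_obs()['time'])"
```

```text
the job is handed in; nothing more can be done
None
the job is handed in; nothing more can be done
```

I handed the job in at about 30 s. The brick is in the nest, the arm is held down by the catch, and the knob has been turned clockwise past the point where its clutch slips. No verdict came back, and I could not measure the foot force or the clutch slip directly.

**Missed grasp:** the first grasp closed about 9 mm above the brick. The real fingertips end about 33 mm short of the reported TCP. I measured this in the scene depth, allowed for it in every later move, and nothing was disturbed.

**Last checks:**
- **Brick:** the wrist view after release showed it flat, within about 0.5 mm of the nest's centre, with yaw 80.2°. After clamping, the side view agreed. The scene view gave 6 mm and 7° off, which I put down to the arm hiding part of the brick; its height agreed.
- **Arm:** with the robot clear, the pad top is at 75 mm; level is 74 mm.
- **Knob:** turned 264° (4.6 rad). Torque rose from about 0.07 to a steady 0.12 Nm. I estimate at least 2 rad of slip. The red mark on the knob moved by roughly the jaws' turn, judged by eye.
- **Bystanders:** no move went near them, but I did not re-measure their positions.

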